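Shim the rocking gauge stand

TASK

The blue gauge stand rocks because its far-left foot has lost its rubber pad and hangs clear of the bench. Push the orange wedge along the bench, thin edge first, under that foot until it is tight and carries the foot, without jacking the stand visibly out of level; then press down firmly on the top of the base plate right above that foot to check that the rocking has stopped, and let go. Only push with the fingers: do not lift the wedge or the stand, do not shove the stand from its place, and leave the other things alone.

Things in the scene. Friction and masses are not known exactly. Their poses are not given: they have to be found in the camera images.
- stand: Loose gauge stand, 1.9 kg, upright: blue base plate 190 (x) x 170 (y) x 18 mm, top 43 mm above the bench, on feet 26 mm square at x = +-75, y = +-65 mm: three of black rubber, and at +x, +y a bare steel one with 8 mm of air below. It rests level on the three; 2 to 3 N down on that corner rocks it. Column 250 mm tall at x = -45, y = -40 mm, dial gauge beside it. Origin: on the bench under the plate's centre; z up.
- short_foot (a point): Centre of the underside of the short steel foot (26 x 26 mm, sides along the stand's x and y), 8 mm above the bench at the start. The wedge belongs under it, entering from the stand's +y side, where the foot is 7 mm inside the plate's edge.
- corner_top (a point): Point on the flat top of the base plate right above the short foot, 43 mm above the bench: the place to press. Nothing stands within 60 mm of it.
- wedge: Loose orange plastic wedge, 80 g, flat on the bench, 105 mm long, 44 mm wide. Origin: middle of its thin edge, at bench level. Its x axis points from thick end to thin edge, the way it is to be pushed; z up. The ramp rises evenly from 2 mm thick at x = 0 to 13 mm at x = -80 mm (8 mm at x = -44 mm); behind it a block 20 mm high runs to x = -105 mm. Friction keeps it in place.
- wedge_end (a point): Middle of the wedge's upright flat end face (44 mm wide, 20 mm high), 10 mm above the bench: push here. The wedge starts on the stand's +y side with its thin edge 40 to 80 mm from the short foot, pointing roughly at it (up to 12 mm aside, 0.12 rad askew). Sliding it free takes about 0.5 N; the push rises steeply once it is tight, 4 to 6 N is plenty, and far more shoves the stand.
- paint_jar: Bystander: blue paint jar, 48 mm across, 60 mm tall; origin under its centre.
- glue_bottle: Bystander: yellow glue bottle, 42 mm across, 120 mm tall; origin under its centre.
- cup: Bystander: white plastic cup, 70 mm across, 85 mm tall; origin under its centre.
- screwdriver: Bystander: red-handled screwdriver lying flat, 170 mm long; origin under its middle.
- sanding_block: Bystander: cork sanding block 90 x 50 x 30 mm; origin under its centre.
- model_boat: Bystander: orange model boat with a white cabin, 170 x 60 mm, 92 mm tall with its mast; origin under its middle.
Things that resemble listed ones, but are neither listed nor needed, are in the scene too. Leave any green or yellow look-alike of the wedge alone.

How it is judged:
On the way, in this order (a step that is already met when the one before it is completed fails the run):
1. the wedge is under the short foot and carries it (x of short_foot in the frame of wedge between -0.066 and -0.02 m and y of short_foot in the frame of wedge between -0.018 and 0.018 m and contact force between wedge and stand above 0.2 N and angle between stand's own z axis and vertical below 0.028 rad), for 0.2 s.
2. the fingers press on the stand above the foot and the load goes into the wedge without the stand rocking (all of step 1 and horizontal distance between the grasp point and corner_top below 0.04 m and contact force between the fingers and stand above 2.5 N and contact force between wedge and stand above 3.5 N), for 0.2 s.
At the end, for the whole second after the job is handed in: The wedge lies flat under the short foot (foot centre within 18 mm of the wedge's centre line and 20 to 66 mm behind its thin edge) and bears on it with more than 0.2 N; the stand is within 0.028 rad of upright and within 25 mm of its starting place; both are at rest (all of step 1 and distance of stand from where it was at the start of the episode below 0.025 m and linear speed of each of stand, wedge below 0.01 m/s and angle between wedge's own z axis and vertical below 0.05 rad and height (world z) of wedge below 0.004 m); the robot touches nothing.
It fails at once if the wedge is lifted or tipped (height (world z) of wedge above 0.012 m or angle between wedge's own z axis and vertical above 0.2 rad).
It fails at once if the stand is lifted, tipped or shoved away (height (world z) of stand above 0.012 m or angle between stand's own z axis and vertical above 0.09 rad or distance of stand from where it was at the start of the episode above 0.04 m).
It fails at once if a bystander is disturbed (distance of any of paint_jar, glue_bottle, cup, screwdriver, sanding_block, model_boat from where it was at the start of the episode above 0.03 m).
It also fails if it takes over 62 s, if anything falls off the work surface, if the arm or the gripper's body presses on something with over 40 N, if the wrist force passes 120 N, or if a joint passes its speed limit or range.

ROBOT

A 6-joint arm with a two-finger parallel gripper is mounted at the origin on the work surface. World frame = base frame: x ahead of the robot, y to its left, z up, the work surface at z = 0. Lengths are in m, angles in rad, forces in N, time in s.
With the tool pointing down it reaches from about 0.25 to 0.775 m from the base axis. Payload 8.9 kg.
Tool frame: the origin (TCP) lies at the very end of the fingers, on their centre line; the grasp point (between the pads) lies ctrl.hold_point_z behind it (ctrl.hold_point_z is the distance from the TCP to the grasp point, in m); x points along the fingers, y is the direction in which the jaws open and shut, and the axes are right-handed (so a half turn about x gives the same grasp; the last joint's range is limited). The gripper opens to 85 mm and grips with 20 to 120 N. Pads are 22 mm wide; open, the fingers measure 114 mm over their backs; the gripper's body (76 mm by 85 mm) begins 54 mm behind the grasp point. The pads swing forward as they close: fully open they stand 13 mm farther back than shut.
Start: joints at [1.175, 0.291, -0.153, 1.127, 0, 1.431], TCP at [0.133, 0.508, 0.231] pointing down, gripper open.
Joint ranges: [-2.52, 2.52], [-0.91, 1.74], [-1.3, 1.37], [-1.96, 2.02], [-1.52, 1.47], [-3.14, 3.14]. Speed limits (rad/s): [2.22, 2.22, 2.79, 3.14, 3.14, 3.14].

INTERFACE

Orientations are given as a rotation vector (axis times angle).
In Python, from plant import ctrl, camera, workorder gives the robot as it stands. The module is installed in compiled form; this text tells all that it offers.
- The arm moves only by the shell command python3 -m jog 'ROWS' [FORCE]. ROWS is text: rows parted by semicolons, each of 7 numbers parted by spaces: the gripper's target within -1 to 1 (fully open at 1, half-way at 0, shut at -1), then the shift along the world's x, y, z in mm, then the turn, a rotation vector about the world's x, y, z in rad. In form: grip dx dy dz wx wy wz; .... A call has 1 to 5 rows; each row shifts and turns the commanded pose from where the row before left it; what a row does not reach is not made up. A row lasts 1/10 s, in which the tool goes at most 50 mm and 8.59 degrees, less where a joint would pass 70% of its speed; a pose out of reach is approached as far as the arm can. A call with a gripper value outside its range is refused whole. The fingers move at their own pace and stop on an object; FORCE is the grip in N (left out, the last holds). Time passes only in rows, so rows that do not move let the fingers close. It gives the time, the measured TCP pose, the force and the opening at its end, in the units of the state.
- ctrl.state(): the state, without advancing time (a new reading comes with each control period).
- camera(name): name is "side" or "top" or "wrist"; returns a dict with "pixels" (400x640x3 uint8, red, green, blue), "range_z" (400x640 float32, m along the optical axis (not along the pixel's ray), 0 where there is no reading), "camera_matrix" (3x3 intrinsics, pixels), "k1" (the pictures are not rectified: a ray, as slopes to the right and down, at radius r is drawn at 1 + k1 r^2 times it, then the intrinsics apply), "origin" and "orientation" of the camera in the world. Camera axes: x right, y down, z forward; pixel columns grow to the right and rows downward; lengths in m; the calibration is good to about 2 mm. A picture is of the moment at which its call begins.
- workorder.close_job(): hands the job in, once; it reports no verdict.
The state is a dict: "time_s": time; "q": joint angles; "qd": joint speeds; "joint_torque": joint torques, N m; "position": TCP position; "tool_rot": TCP orientation; "force": force on the tool from outside, world axes, zero at the start; "torque": the same for the moment, N m; "opening": finger opening in m.
Only numpy, scipy, OpenCV 4.12 (cv2) and the standard library are available. Lean on these libraries where they do the work, as an engineer would, in place of code of your own. Each camera call takes 0.05 s, during which the arm holds its last target.

## Working session

There is one attempt and no reset: what is moved stays moved. The work goes in short steps, Python scripts to look and compute and a shell command to move; the robot and the scene stay as the last step left them, time stands still between calls to the robot, and variables do not carry over. Pictures are saved under pics/ and viewed, and the job is handed in when it is done.

```bash
mkdir -p pics; cat > h.py <<'E'
import numpy as np, cv2
from plant import ctrl, camera
from scipy.spatial.transform import Rotation as R
def rot(o):
    o=np.array(o,float)
    return o if o.shape==(3,3) else (R.from_rotvec(o).as_matrix() if o.size==3 else R.from_quat(o).as_matrix())
def rays(c,uv):
    K=np.array(c["camera_matrix"]);k=c["k1"]
    d=(np.array(uv,float).reshape(-1,2)-[K[0,2],K[1,2]])/[K[0,0],K[1,1]]
    s=d.copy()
    for _ in range(20): s=d/(1+k*(s**2).sum(1,keepdims=True))
    return s
def onplane(c,uv,z):
    s=rays(c,uv);D=np.c_[s,np.ones(len(s))]@rot(c["orientation"]).T
    o=np.array(c["origin"]);t=(z-o[2])/D[:,2]
    return o+D*t[:,None]
def byrange(c,uv):
    s=rays(c,uv);u=np.array(uv,int).reshape(-1,2);r=c["range_z"][u[:,1],u[:,0]]
    return np.array(c["origin"])+(np.c_[s,np.ones(len(s))]*r[:,None])@rot(c["orientation"]).T
def save(c,n): cv2.imwrite("pics/"+n+".png",c["pixels"][:,:,::-1])
E
python3 - <<'E'
from h import *
for n in("top","side","wrist"):
    c=camera(n);save(c,n+"0");print(n,c["origin"],c["orientation"],c["k1"])
s=ctrl.state();print(s["time_s"],s["position"],s["tool_rot"],s["force"],s["opening"],ctrl.hold_point_z)
E
```

```text
top [ 0.4041058  -0.00722527  1.29392394] [-2.13731425  2.16754991 -0.12439037] 0.016457960162335156
side [ 0.27386589 -1.14756836  1.17239757] [-2.32209955  0.29197259 -0.12189279] 0.016980084244715685
wrist [0.05226315 0.53016176 0.37297414] [2.26881139 1.75120066 0.290433  ] -0.027186192870836543
0.15 [0.13321159 0.50748233 0.23089418] [ 0.20086802  1.56164094 -0.20234653] [-0.11327289  0.07676881  0.09521473] 0.08559303479303959 0.0187
```

View pics/top0.png

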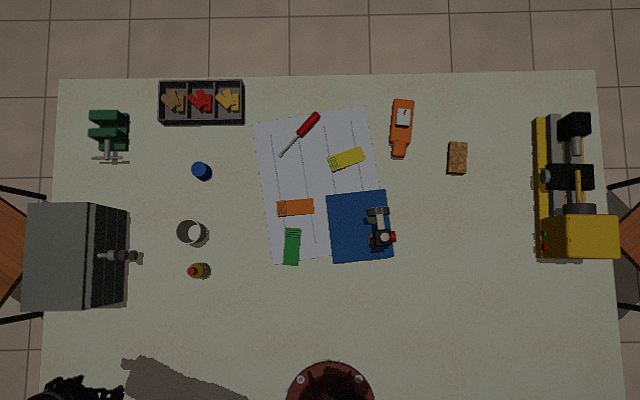

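View pics/side0.png

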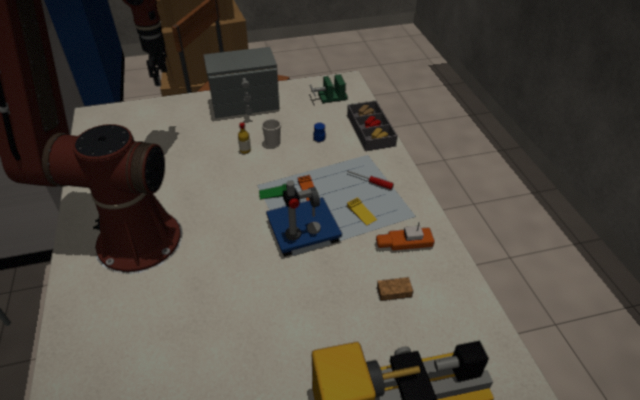

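View pics/wrist0.png

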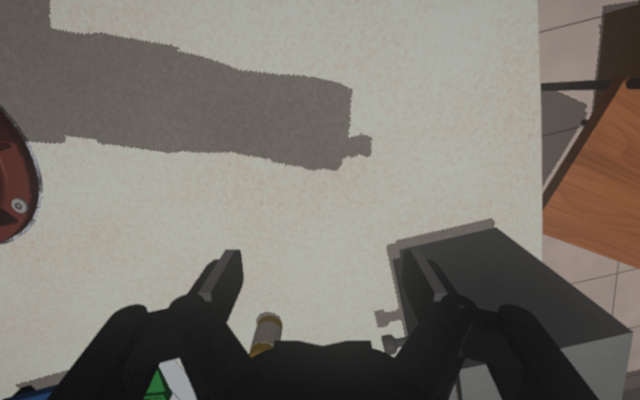

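The top view (image up is +x, image left is +y) shows three wedges: orange (295,208), green (291,246) and yellow (346,159). The orange one fits, lying on the +y side of the blue stand (361,226) and pointing at its far-left corner (about 328,195). The orange boat at (402,128) is a bystander. I'll enlarge this area and measure it.

```bash
python3 - <<'E'
from h import *
c=camera("top")
im=c["pixels"];crop=cv2.resize(im[140:280,230:420],None,fx=4,fy=4,interpolation=cv2.INTER_CUBIC)
cv2.imwrite("pics/crop1.png",crop[:,:,::-1])
hsv=cv2.cvtColor(im,cv2.COLOR_RGB2HSV)
def comp(lo,hi,box):
    m=cv2.inRange(hsv,lo,hi);k=np.zeros_like(m);x0,y0,x1,y1=box;k[y0:y1,x0:x1]=m[y0:y1,x0:x1]
    n,l,st,ce=cv2.connectedComponentsWithStats(k);i=1+np.argmax(st[1:,4]);return (l==i).astype(np.uint8),st[i]
mb,st=comp((100,100,30),(125,255,255),(320,180,400,270));print("stand",st)
cn=max(cv2.findContours(mb,0,2)[0],key=cv2.contourArea)
r=cv2.minAreaRect(onplane(c,cn[:,0],0.043)[:,:2].astype(np.float32));print(r);print(cv2.boxPoints(r).round(4))
mo,st=comp((5,120,60),(18,255,255),(265,190,325,225));print("wedge",st)
cn=max(cv2.findContours(mo,0,2)[0],key=cv2.contourArea)
for z in(0.008,0.02):
    r=cv2.minAreaRect(onplane(c,cn[:,0],z)[:,:2].astype(np.float32));print(z,r);print(cv2.boxPoints(r).round(4))
for n,p in dict(jar=(201,171),cup=(191,232),glue=(196,270),green=(291,246)).items(): print(n,onplane(c,p,0.05).round(3))
E
```

```text
stand [ 326  189   68   74 3242]
((0.4903421401977539, -0.08961181342601776), (0.1887136548757553, 0.16731461882591248), 5.580483913421631)
[[ 0.3883 -0.0155]
 [ 0.4046 -0.182 ]
 [ 0.5924 -0.1637]
 [ 0.5761  0.0028]]
wedge [276 198  38  18 556]
0.008 ((0.5482507944107056, 0.0908287912607193), (0.04416793957352638, 0.10463175177574158), 4.388700485229492)
[[0.5222 0.1413]
 [0.5302 0.037 ]
 [0.5743 0.0404]
 [0.5663 0.1447]]
0.02 ((0.5469056367874146, 0.08991377055644989), (0.04375572130084038, 0.1036553755402565), 4.388648986816406)
[[0.5211 0.1399]
 [0.5291 0.0366]
 [0.5727 0.0399]
 [0.5648 0.1433]]
jar [[0.649 0.35  0.05 ]]
cup [[0.478 0.374 0.05 ]]
glue [[0.375 0.358 0.05 ]]
green [[0.436 0.098 0.05 ]]
```

View pics/crop1.png

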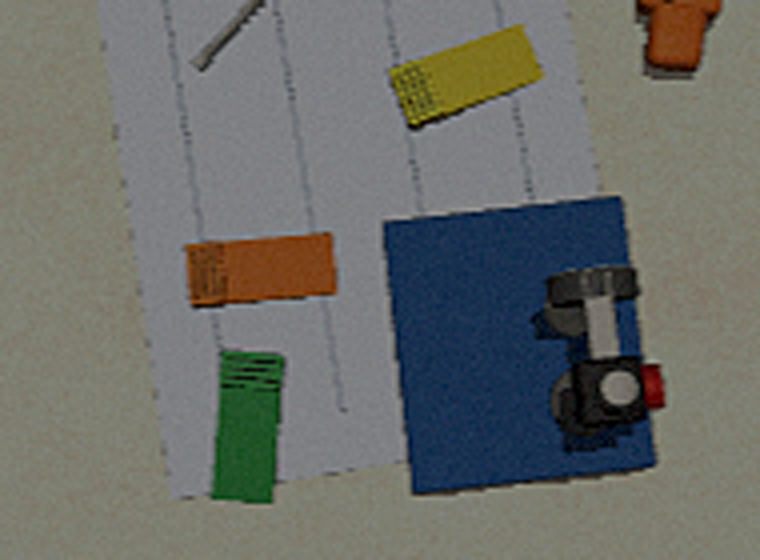

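The crop confirms the orange wedge: the hatched thick end is on the left and the thin edge is on the right, facing the stand's far-left corner. Its measured size is 44 x 104.6 mm, and the plate measures 189 x 167 mm. Next I'll work out the approach and tool orientation.

```bash
python3 - <<'E'
from h import *
s=ctrl.state();M=rot(s["tool_rot"]);print(M.round(3))
a=0.097;print("foot",np.array([.4903,-.0896])+[[np.cos(a)*.075-np.sin(a)*.065],[np.sin(a)*.075+np.cos(a)*.065]][0]+0, .4903+np.cos(a)*.075-np.sin(a)*.065, -.0896+np.sin(a)*.075+np.cos(a)*.065)
d=np.array([.0765,-.997]); T=np.array([[0,0,1],[0,0,0],[0,0,0]])
# desired: tool x down, tool y perpendicular to push axis (either sign)
for sg in(1,-1):
    x=np.array([0,0,-1.]);y=sg*np.array([.997,.0765,0]);z=np.cross(x,y)
    print(sg,R.from_matrix(np.c_[x,y,z]@M.T).as_rotvec().round(3))
print(s["q"])
E
```

```text
[[-0.     0.254  0.967]
 [-0.001  0.967 -0.254]
 [-1.    -0.001 -0.   ]]
foot [ 0.55865232 -0.02124768] 0.558652321707649 -0.017641955854998045
1 [ 0.000e+00 -1.000e-03 -1.237e+00]
-1 [1.000e-03 0.000e+00 1.904e+00]
[ 1.17473306e+00  2.91075048e-01 -1.53818587e-01  1.12668902e+00
 -6.51301698e-06  1.43151073e+00]
```

```bash
python3 -m jog '-1 27 -19.5 -2 0 0 -0.0825;-1 27 -19.5 -2 0 0 -0.0825;-1 27 -19.5 -2 0 0 -0.0825;-1 27 -19.5 -2 0 0 -0.0825;-1 27 -19.5 -2 0 0 -0.0825' 30
python3 -m jog '-1 27 -19.5 -2 0 0 -0.0825;-1 27 -19.5 -2 0 0 -0.0825;-1 27 -19.5 -2 0 0 -0.0825;-1 27 -19.5 -2 0 0 -0.0825;-1 27 -19.5 -2 0 0 -0.0825'
python3 -m jog '-1 27 -19.5 -2 0 0 -0.0825;-1 27 -19.5 -2 0 0 -0.0825;-1 27 -19.5 -2 0 0 -0.0825;-1 27 -19.5 -2 0 0 -0.0825;-1 27 -19.5 -2 0 0 -0.0825'
python3 -m jog '-1 0 0 0 0 0 0;-1 0 0 0 0 0 0'
python3 - <<'E'
from h import *
s=ctrl.state();print(rot(s["tool_rot"]).round(3));c=camera("wrist");save(c,"w1")
print(c["origin"])
E
```

```text
time_s: 0.7
position: [0.2692, 0.4093, 0.2212]
tool_rot: [0.526, 1.506, -0.526]
force: [0.2, 0.3, 0.3]
opening: 0.0119
time_s: 1.2
position: [0.4043, 0.3118, 0.2111]
tool_rot: [0.844, 1.401, -0.845]
force: [1.3, 1.2, 0.2]
opening: -0.0
time_s: 1.7
position: [0.5392, 0.2143, 0.2011]
tool_rot: [1.155, 1.243, -1.156]
force: [-0.1, 0.3, 0.2]
opening: -0.0001
time_s: 1.9
position: [0.5382, 0.2149, 0.2008]
tool_rot: [1.152, 1.245, -1.154]
force: [-1.0, 0.8, -0.5]
opening: 0.0002
[[-0.001  0.997  0.076]
 [-0.     0.076 -0.997]
 [-1.    -0.001 -0.   ]]
[0.53192617 0.29960046 0.34295615]
```

View pics/w1.png

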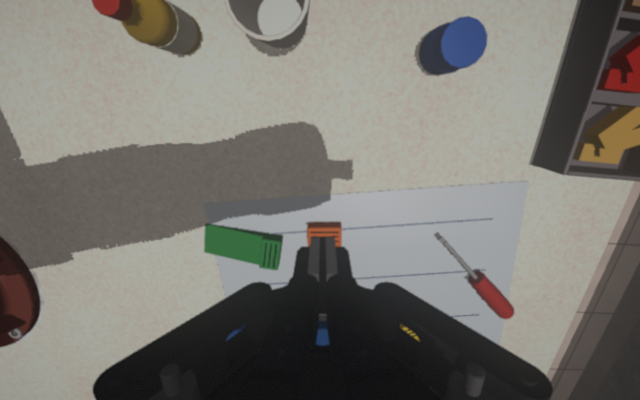

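The wrist view shows the hatched end of the orange wedge at (324,230) straight below the shut fingers. Green is clear at (243,247). I'll cross-check the end face in this view.

```bash
python3 - <<'E'
from h import *
c=camera("wrist");im=c["pixels"]
hsv=cv2.cvtColor(im,cv2.COLOR_RGB2HSV);m=cv2.inRange(hsv,(3,120,60),(20,255,255));m[:200]=0;m[270:]=0;m[:,:290]=0;m[:,360:]=0
ys,xs=np.nonzero(m);print(xs.min(),xs.max(),ys.min(),ys.max())
for y in(ys.min()+1,ys.min()+3,ys.min()+6):
    x=xs[ys==y];print(y,x.min(),x.max(),onplane(c,[(x.min(),y),(x.max(),y)],0.02).round(4).tolist())
cv2.imwrite("pics/w1c.png",cv2.resize(im[200:280,280:370],None,fx=6,fy=6)[:,:,::-1])
E
```

```text
308 340 227 246
228 309 340 [[0.5263, 0.1433, 0.02], [0.5653, 0.1464, 0.02]]
230 308 340 [[0.5252, 0.1405, 0.02], [0.5656, 0.1436, 0.02]]
233 309 340 [[0.5267, 0.1363, 0.02], [0.566, 0.1394, 0.02]]
```

View pics/w1c.png

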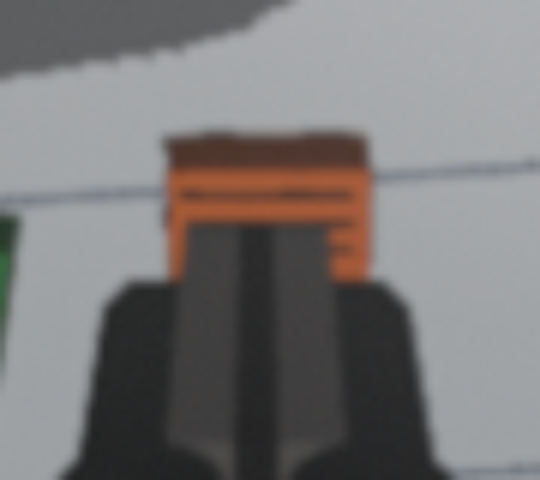

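Both views agree: the end face is centred near (0.545, 0.142). I'll come down behind it.

```bash
python3 -m jog '-1 3 -6 -38 0 0 0;-1 2 -6 -38 0 0 0;-1 1 -6 -38 0 0 0;-1 0 -6 -38 0 0 0;-1 0 -6 -25 0 0 0'
python3 -m jog '-1 0 0 -11 0 0 0;-1 0 0 0 0 0 0;-1 0 0 0 0 0 0'
python3 - <<'E'
from h import *
c=camera("wrist");save(c,"w2");print(ctrl.state()["force"])
E
```

```text
time_s: 2.5
position: [0.5422, 0.1858, 0.0222]
tool_rot: [1.15, 1.247, -1.153]
force: [0.2, 0.8, -0.3]
opening: -0.0004
time_s: 2.8
position: [0.545, 0.1862, 0.0146]
tool_rot: [1.153, 1.244, -1.151]
force: [1.1, -0.5, 0.6]
opening: -0.0001
[ 0.05125535  0.95403262 -0.44521775]
```

View pics/w2.png

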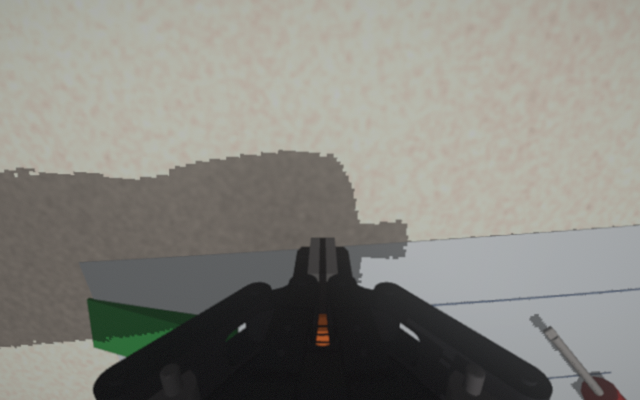

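The fingers are at bench height behind the orange end at (322,330), with green clear of them. I'll start pushing.

```bash
python3 -m jog '-1 0 -5 -3 0 0 0;-1 0.5 -8 -1 0 0 0;-1 0.5 -8 0 0 0 0;-1 0.5 -6 0 0 0 0;-1 0 0 0 0 0 0'
python3 -m jog '-1 0.7 -8 0 0 0 0;-1 0.7 -8 0 0 0 0;-1 0.7 -8 0 0 0 0;-1 0.7 -8 0 0 0 0;-1 0 0 0 0 0 0'
python3 - <<'E'
from h import *
c=camera("top");save(c,"t3");im=c["pixels"]
cv2.imwrite("pics/t3c.png",cv2.resize(im[140:280,230:420],None,fx=4,fy=4,interpolation=cv2.INTER_CUBIC)[:,:,::-1])
E
```

```text
time_s: 3.35
position: [0.5461, 0.1572, 0.0095]
tool_rot: [1.154, 1.244, -1.154]
force: [0.5, 0.5, -1.0]
opening: 0.0003
time_s: 3.85
position: [0.5488, 0.125, 0.0093]
tool_rot: [1.153, 1.243, -1.154]
force: [-0.2, 0.4, -0.7]
opening: 0.0001
```

View pics/t3c.png

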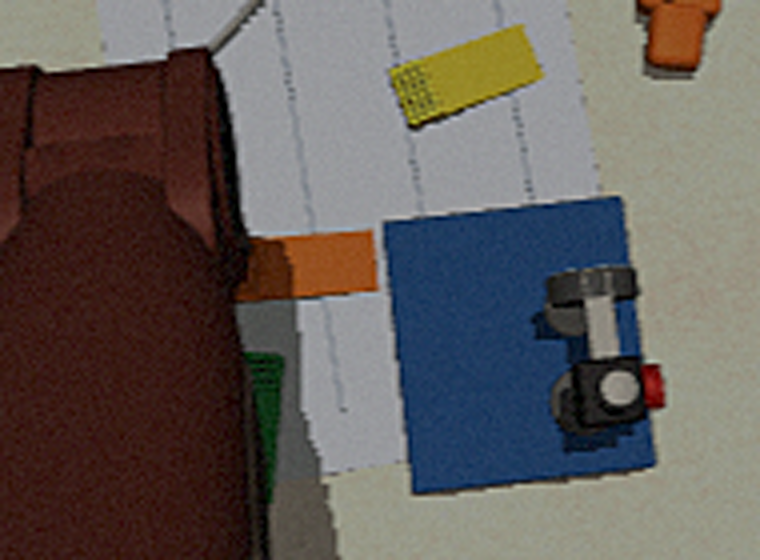

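The wedge has moved about 28 mm and is still straight. Its thin edge at crop (376,262) is just short of the plate edge. I'll continue toward contact and then slow down.

```bash
python3 -m jog '-1 0.4 -8 0 0 0 0;-1 0.4 -8 0 0 0 0;-1 0.4 -8 0 0 0 0;-1 0.4 -8 0 0 0 0;-1 0 0 0 0 0 0'
python3 -m jog '-1 0.2 -4 0 0 0 0;-1 0.2 -4 0 0 0 0;-1 0.2 -3 0 0 0 0;-1 0 0 0 0 0 0'
python3 - <<'E'
from h import *
c=camera("top");im=c["pixels"]
cv2.imwrite("pics/t4c.png",cv2.resize(im[140:280,230:420],None,fx=4,fy=4,interpolation=cv2.INTER_CUBIC)[:,:,::-1])
c=camera("side");im=c["pixels"]
cv2.imwrite("pics/s4c.png",cv2.resize(im[160:270,240:400],None,fx=5,fy=5,interpolation=cv2.INTER_CUBIC)[:,:,::-1])
E
```

```text
time_s: 4.4
position: [0.5503, 0.093, 0.0093]
tool_rot: [1.153, 1.244, -1.154]
force: [-0.1, 0.5, -0.4]
opening: 0.0001
time_s: 4.8
position: [0.5509, 0.0829, 0.0093]
tool_rot: [1.153, 1.244, -1.153]
force: [0.3, 0.3, -1.0]
opening: -0.0001
```

View pics/t4c.png

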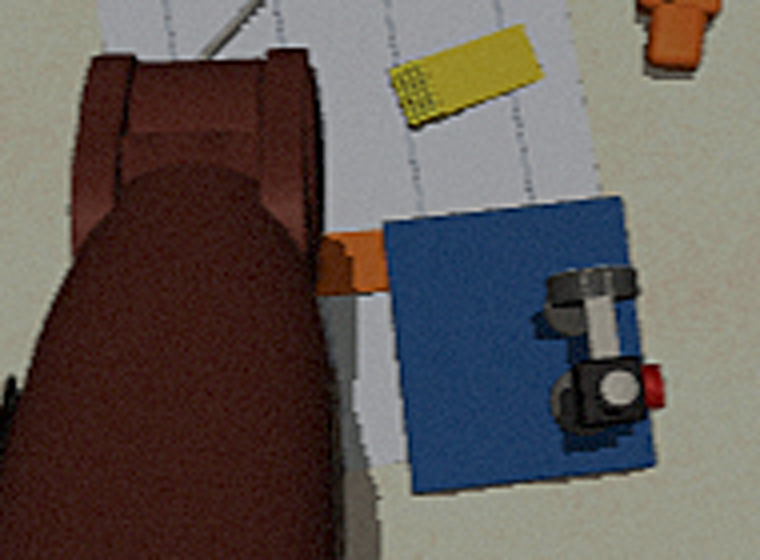

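View pics/s4c.png

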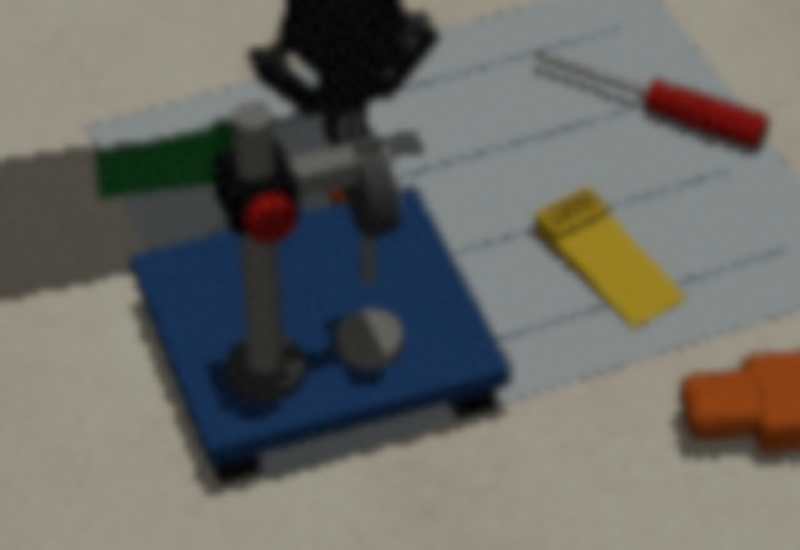

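The wedge tip is now under the plate edge. The stand has not moved, with its corner still at crop (385,222), and the push force is only noise. From here I'll go in small steps and watch the force.

```bash
python3 -m jog '-1 0.2 -3 0 0 0 0;-1 0.2 -3 0 0 0 0;-1 0.2 -2 0 0 0 0;-1 0 0 0 0 0 0'
python3 -m jog '-1 0.1 -1.5 0 0 0 0;-1 0 0 0 0 0 0'
python3 -m jog '-1 0.1 -1.5 0 0 0 0;-1 0 0 0 0 0 0'
```

```text
time_s: 5.3
position: [0.5515, 0.0749, 0.0093]
tool_rot: [1.153, 1.244, -1.153]
force: [-0.1, 0.3, 0.0]
opening: 0.0002
time_s: 5.5
position: [0.5516, 0.0736, 0.0093]
tool_rot: [1.153, 1.244, -1.153]
force: [-0.5, 0.9, -0.0]
opening: 0.0
time_s: 5.7
position: [0.5517, 0.0721, 0.0093]
tool_rot: [1.153, 1.244, -1.153]
force: [0.5, 1.2, -0.2]
opening: 0.0002
```

```bash
for i in 1; do :; done; python3 -m jog '-1 0.1 -1.5 0 0 0 0;-1 0 0 0 0 0 0'
python3 -m jog '-1 0.1 -1 0 0 0 0;-1 0 0 0 0 0 0'
python3 -m jog '-1 0.1 -1 0 0 0 0;-1 0 0 0 0 0 0'
```

```text
time_s: 5.9
position: [0.5517, 0.0706, 0.0093]
tool_rot: [1.153, 1.244, -1.153]
force: [-0.6, 0.5, 0.0]
opening: -0.0001
time_s: 6.1
position: [0.5518, 0.0697, 0.0093]
tool_rot: [1.153, 1.244, -1.153]
force: [-0.2, 1.5, 0.7]
opening: -0.0003
time_s: 6.3
position: [0.552, 0.0687, 0.0093]
tool_rot: [1.153, 1.244, -1.153]
force: [0.2, 0.6, -0.3]
opening: -0.0001
```

```bash
python3 -m jog '-1 0 -1 0 0 0 0;-1 0 0 0 0 0 0'
python3 -m jog '-1 0.1 -1 0 0 0 0;-1 0 0 0 0 0 0'
python3 -m jog '-1 0.1 -1 0 0 0 0;-1 0 0 0 0 0 0'
```

```text
time_s: 6.5
position: [0.552, 0.0677, 0.0093]
tool_rot: [1.153, 1.244, -1.153]
force: [-0.3, -0.3, 0.5]
opening: -0.0002
time_s: 6.7
position: [0.552, 0.0668, 0.0093]
tool_rot: [1.153, 1.245, -1.153]
force: [-0.1, 0.9, 0.3]
opening: 0.0001
time_s: 6.9
position: [0.5521, 0.0663, 0.0093]
tool_rot: [1.153, 1.245, -1.152]
force: [-1.4, 4.7, 0.7]
opening: 0.0
```

The push force jumped to about 4.7 N at y = 0.0663, close to the predicted 0.066. I'll hold there, average the force and check whether the stand moved.

```bash
python3 -m jog '-1 0 0 0 0 0 0'; python3 - <<'E'
from h import *
F=[]
for i in range(4):
    c=camera("top");F.append(ctrl.state()["force"])
print(np.mean(F,0).round(2))
im=c["pixels"];hsv=cv2.cvtColor(im,cv2.COLOR_RGB2HSV)
mb=cv2.inRange(hsv,(100,100,30),(125,255,255));k=np.zeros_like(mb);k[180:270,320:400]=mb[180:270,320:400]
cn=max(cv2.findContours(k,0,2)[0],key=cv2.contourArea)
print(cv2.minAreaRect(onplane(c,cn[:,0],0.043)[:,:2].astype(np.float32)))
E
```

```text
time_s: 7.0
position: [0.5521, 0.0663, 0.0093]
tool_rot: [1.153, 1.245, -1.152]
force: [-0.7, 4.8, 0.4]
opening: -0.0001
[-0.54  4.95  0.58]
((0.4904524087905884, -0.08965618163347244), (0.18867012858390808, 0.1674172729253769), 5.367260456085205)
```

The stand is unmoved (within 0.1 mm, 0.2°) and the push is 4.95 N, so the wedge is tight. I'll back off, rise and move over the corner.

```bash
python3 -m jog '-1 0 5 0 0 0 0;-1 0 12 0 0 0 0;-1 0 12 0 0 0 0;-1 0 0 35 0 0 0;-1 0 0 45 0 0 0'
python3 -m jog '-1 0 -20 20 0 0 0;-1 2 -30 0 0 0 0;-1 2 -30 0 0 0 0;-1 3 -33 0 0 0 0;-1 0 0 0 0 0 0'
python3 - <<'E'
from h import *
c=camera("wrist");save(c,"w5")
c=camera("side");im=c["pixels"]
cv2.imwrite("pics/s5c.png",cv2.resize(im[160:270,240:400],None,fx=5,fy=5,interpolation=cv2.INTER_CUBIC)[:,:,::-1])
F=[]
for i in range(3): camera("top");F.append(ctrl.state()["force"])
print(np.mean(F,0),ctrl.state()["position"])
E
```

```text
time_s: 7.7
position: [0.5502, 0.0959, 0.0884]
tool_rot: [1.149, 1.248, -1.155]
force: [1.0, 0.1, 0.2]
opening: 0.0003
time_s: 8.2
position: [0.5599, -0.0207, 0.1095]
tool_rot: [1.154, 1.241, -1.155]
force: [0.5, 0.4, 0.8]
opening: 0.0001
[0.41643885 0.05223733 0.10789349] [ 0.55896349 -0.01693628  0.10921055]
```

View pics/w5.png

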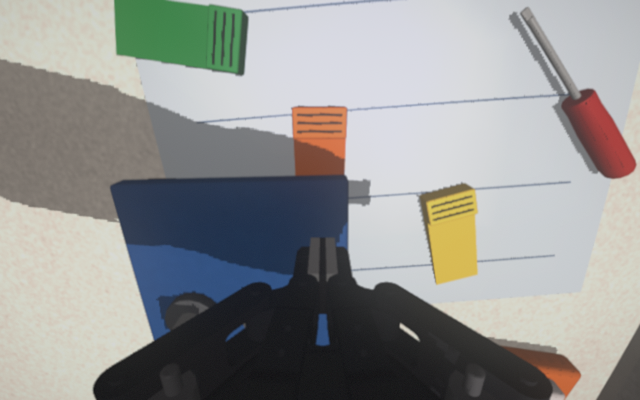

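View pics/s5c.png

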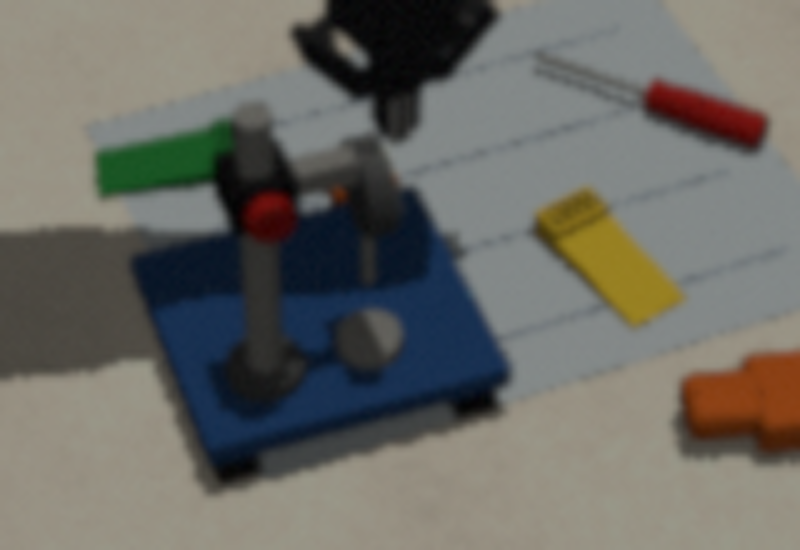

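The wrist view shows the wedge protruding straight from under the plate, with its end at (293..347,107) and the plate corner at (347,178). I'll check the fit numerically in the wedge frame.

```bash
python3 - <<'E'
from h import *
c=camera("wrist")
p=onplane(c,[(293,107),(347,107)],0.02);print(p.round(4))
q=onplane(c,[(348,177)],0.043)[0];print("plate corner",q.round(4))
a=0.0955;X=np.array([np.cos(a),np.sin(a)]);Y=np.array([-np.sin(a),np.cos(a)])
foot_c=q[:2]-.020*X-.020*Y; foot_t=np.array([.4904,-.0896])+.075*X+.065*Y
w=p[1,:2]-p[0,:2];w/=np.linalg.norm(w);ax=np.array([w[1],-w[0]]);mid=p[:,:2].mean(0);thin=mid+.105*ax
ly=np.array([-ax[1],ax[0]])
for f in(foot_c,foot_t): print("foot",f.round(4),"in wedge",((f-thin)@ax).round(4),((f-thin)@ly).round(4))
print("axis",ax)
E
```

```text
[[0.5299 0.0591 0.02  ]
 [0.5722 0.0624 0.02  ]]
plate corner [0.5764 0.012  0.043 ]
foot [ 0.5584 -0.0099] in wedge -0.034 0.0018
foot [ 0.5589 -0.0177] in wedge -0.0261 0.0016
axis [ 0.07819415 -0.99693815]
```

The foot sits at about x = -34, y = +2 mm in the wedge frame when measured within one view, well inside the limits. Now I'll press.

```bash
python3 -m jog '-1 0 0 -20 0 0 0;-1 0 0 -20 0 0 0;-1 0 0 -15 0 0 0;-1 0 0 -5 0 0 0;-1 0 0 0 0 0 0'
python3 -m jog '-1 0 0 -2 0 0 0;-1 0 0 0 0 0 0'
python3 -m jog '-1 0 0 -1.5 0 0 0;-1 0 0 0 0 0 0'
```

```text
time_s: 9.0
position: [0.5586, -0.0176, 0.0489]
tool_rot: [1.152, 1.246, -1.153]
force: [-0.0, -0.4, 1.1]
opening: 0.0
time_s: 9.2
position: [0.5596, -0.0181, 0.0479]
tool_rot: [1.153, 1.244, -1.152]
force: [-0.3, -1.0, -0.3]
opening: -0.0002
time_s: 9.4
position: [0.5593, -0.0183, 0.046]
tool_rot: [1.153, 1.244, -1.152]
force: [0.1, -0.5, 0.4]
opening: -0.0
```

```bash
python3 -m jog '-1 0 0 -1.5 0 0 0;-1 0 0 0 0 0 0'
python3 -m jog '-1 0 0 -0.7 0 0 0;-1 0 0 0 0 0 0'
python3 -m jog '-1 0 0 -0.7 0 0 0;-1 0 0 0 0 0 0'
```

```text
time_s: 9.6
position: [0.5591, -0.0182, 0.0442]
tool_rot: [1.153, 1.244, -1.153]
force: [-0.3, -0.3, -0.3]
opening: 0.0002
time_s: 9.8
position: [0.5591, -0.0182, 0.0435]
tool_rot: [1.153, 1.244, -1.153]
force: [-0.2, 0.3, 0.1]
opening: -0.0001
time_s: 10.0
position: [0.5592, -0.0182, 0.0431]
tool_rot: [1.153, 1.244, -1.153]
force: [-0.6, -0.5, 4.0]
opening: -0.0003
```

```bash
python3 -m jog '-1 0 0 -0.6 0 0 0;-1 0 0 0 0 0 0;-1 0 0 0 0 0 0'
python3 -m jog '-1 0 0 -0.2 0 0 0;-1 0 0 0 0 0 0;-1 0 0 0 0 0 0'
python3 - <<'E'
from h import *
F=[]
for i in range(4): camera("top");F.append(ctrl.state()["force"])
print(np.mean(F,0).round(2),ctrl.state()["position"])
E
```

```text
time_s: 10.3
position: [0.5592, -0.0182, 0.043]
tool_rot: [1.153, 1.244, -1.152]
force: [-2.9, 0.1, 9.5]
opening: 0.0002
time_s: 10.6
position: [0.5593, -0.0182, 0.043]
tool_rot: [1.153, 1.244, -1.152]
force: [-3.5, 0.4, 11.3]
opening: -0.0004
[-3.79  0.85 11.65] [ 0.55927488 -0.01819399  0.04297482]
```

The plate held 11.6 N with its top still at 43.0 mm, so it isn't rocking. I'll let go and retreat straight up.

```bash
python3 -m jog '-1 0 0 3 0 0 0;-1 0 0 15 0 0 0;-1 0 0 30 0 0 0;-1 0 5 40 0 0 0;-1 0 20 30 0 0 0'
python3 -m jog '-1 0 30 20 0 0 0;-1 0 40 0 0 0 0;-1 0 40 0 0 0 0;-1 0 0 0 0 0 0;-1 0 0 0 0 0 0'
python3 - <<'E'
from h import *
c=camera("wrist");save(c,"w6")
c=camera("top");im=c["pixels"];save(c,"t6")
hsv=cv2.cvtColor(im,cv2.COLOR_RGB2HSV)
mb=cv2.inRange(hsv,(100,100,30),(125,255,255));k=np.zeros_like(mb);k[180:270,320:400]=mb[180:270,320:400]
cn=max(cv2.findContours(k,0,2)[0],key=cv2.contourArea)
print(cv2.minAreaRect(onplane(c,cn[:,0],0.043)[:,:2].astype(np.float32)))
print(ctrl.state()["force"])
# plate level from range
pts=[(u,v) for u in range(335,362,3) for v in range(200,255,3)]
P=byrange(c,pts);m=abs(P[:,2]-.043)<.01;A=np.c_[P[m,:2],np.ones(m.sum())];print(m.sum(),len(m),np.linalg.lstsq(A,P[m,2],rcond=None)[0],P[m,2].mean())
E
```

```text
time_s: 11.3
position: [0.5596, 0.0058, 0.1621]
tool_rot: [1.154, 1.242, -1.154]
force: [0.5, -0.1, -0.3]
opening: -0.0004
time_s: 11.8
position: [0.5589, 0.1175, 0.18]
tool_rot: [1.151, 1.245, -1.152]
force: [-0.7, -0.7, -0.9]
opening: -0.0001
((0.4903692603111267, -0.08976396173238754), (0.18811839818954468, 0.1676216572523117), 5.537843227386475)
[0.02002687 0.67041014 0.29917888]
171 171 [-0.00134178 -0.01340842  0.04284845] 0.042951169318425644
```

View pics/w6.png

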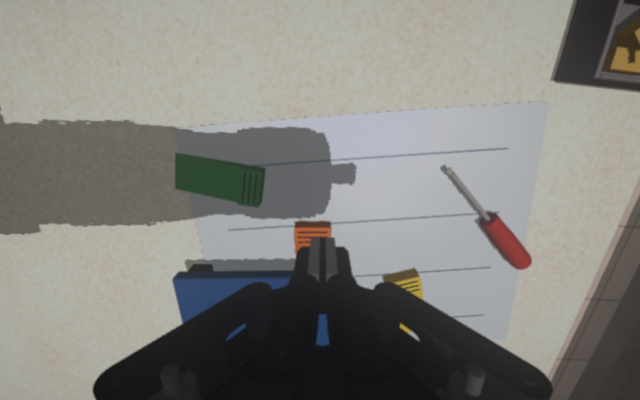

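View pics/t6.png

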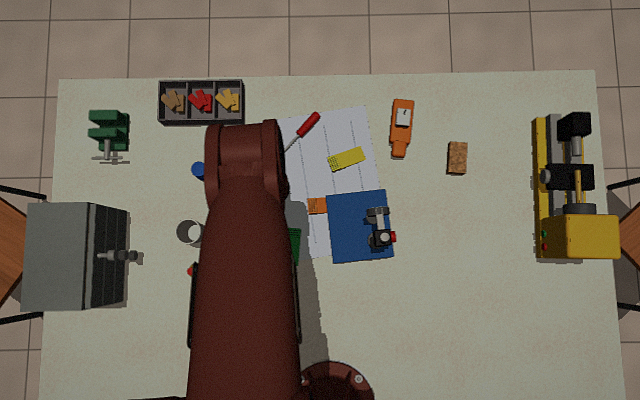

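The wedge is still under the plate (end at about 313,225 in the wrist view, 316,205 in the top view), the stand hasn't moved, and the arm is clear. One last check that the press didn't squeeze the wedge out.

```bash
python3 - <<'E'
from h import *
c=camera("wrist");im=c["pixels"];cv2.imwrite("pics/w7c.png",cv2.resize(im[200:300,270:370],None,fx=5,fy=5)[:,:,::-1])
hsv=cv2.cvtColor(im,cv2.COLOR_RGB2HSV);m=cv2.inRange(hsv,(3,120,150),(20,255,255));m[:200]=0;m[280:]=0;m[:,:285]=0;m[:,345:]=0
ys,xs=np.nonzero(m);y=ys.min();x=xs[ys<=y+4];print(y,x.min(),x.max(),onplane(c,[(x.min(),y),(x.max(),y)],.02).round(4))
q=onplane(c,[(176,272)],.043);print(q.round(4))
a=.0955;print("expected near-left corner",np.array([.4904,-.0896])-.095*np.array([np.cos(a),np.sin(a)])+.085*np.array([-np.sin(a),np.cos(a)]))
E
```

```text
227 295 329 [[0.5315 0.0542 0.02  ]
 [0.5715 0.0573 0.02  ]]
[[ 0.397  -0.0035  0.043 ]]
expected near-left corner [ 0.38772772 -0.01404603]
```

View pics/w7c.png

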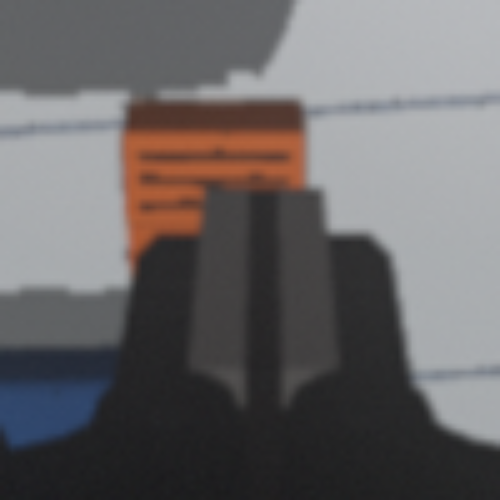

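The wedge end is at y ≈ 0.056, where the push left it. That puts the foot about 31 mm behind the thin edge, matching the given geometry. My hand-picked plate corners in the wrist views are about 8–14 mm off because they sit on the plate's side-face edge, so I rely on the top-view fit. Handing in.

```bash
python3 -c "
from plant import workorder
print(workorder.close_job())"
```

```text
the job is handed in; nothing more can be done
None
```

I pushed the orange wedge thin edge first under the far-left foot until it was tight, pressed down on the corner, let go, backed the arm clear and handed the job in at about 12 s. No verdict was reported.

**Wedge fit:** The push force jumped to about 4.9 N just where the geometry predicted contact. The foot centre is now about 31 mm behind the thin edge and 2 mm off the wedge's centre line.

**Rocking check:** I pressed the corner with about 11.6 N and the plate top stayed at 43.0 mm. The press also put about 3.8 N sideways on the tool.

**Stand:** It stayed within about 0.2 mm of its starting place. A plane fit to the top camera's range data put it about 0.013 rad from level, under the 0.028 rad limit. I made no such fit at the start, so part of that may be calibration error.

**Checks that disagreed or were not made:**
- **Plate corners:** The corners I picked by hand in the wrist views were 8 to 14 mm off the top-view fit. I put this down to picking the plate's side-face edge and used the top-view fit.
- **Wedge load after release:** I could not measure directly that the wedge still bears on the foot. It had not slipped back.
- **Other things on the bench:** I checked the other things only by eye. In the last top view nothing visible looked moved, but the arm hid the paint jar, cup and glue bottle partly or wholly.

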